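Hang the seasoning caddy on the pass rail and stock it

TASK

Hook the empty two-pocket caddy over the open left part of the pass rail and slide it along the rail, under the guard rod, right up against the red collar, without pushing the collar out of place. Then stand the steel shaker and the green-labelled spice jar from the table in front of the rail upright in the caddy, one in each pocket, and leave it hanging level. Do not tip the shaker or jar over or disturb the other things.

Things in the scene. Friction and masses are not known exactly. Their poses are not given: they have to be found in the camera images.
- pass_rail: Fixed steel stand: two 20 mm posts 460 mm apart carry rods along its y axis. Origin on the table midway between the posts; z up, +x away from the robot, +y to the left. Hanging rail: 12 mm thick, axis at x=0, 194 mm up. Rest bar: 10 mm thick, axis at x=-15 mm, 130 mm up; a hung caddy's rubber bumpers lean on it.
- guard_end (a point): Free left end of the guard rod (8 mm thick), which runs 26 mm above the hanging rail's axis from here to the right post; this end is bent 10 mm further up. No hook can be put over or lifted off the rail under the guard. pass_rail frame: 0, +34, 230 mm. Axes as pass_rail.
- rail_entry (a point): Point on the axis of the hanging rail, in the middle of its open left part, which runs 90 mm to either side of it (pass_rail frame: 0, +125, 194 mm). Axes as pass_rail.
- collar_face (a point): Red plastic collar (28 mm diameter, 18 mm long) clamped round the hanging rail under the guard, the mark to slide to; where it sits varies by 80 mm. The point lies on the rail's axis at the collar's left face, the face the hook comes up to. Axes as pass_rail.
- caddy: Dark steel tray with hooks, 0.4 kg: 86 (x) x 168 (y) x 45 mm high, walls 3 mm, a wall at y=0 parts it into two pockets. Origin under the middle of the tray; z up, +x to the back. Rubber bumpers on the back reach x=77 mm at z=15 to 31 mm, sloping in below. When hung, the rail's axis lies at caddy x=97 to 102, z=84 mm and the origin is about 110 mm above the table.
- caddy_grip (a point): Centre of the caddy's black hand grip, a bar along caddy x over the parting wall: 68 mm long, 14 mm thick (y), 22 mm high; caddy frame 0, 0, 92 mm. Axes as caddy.
- hook_seat (a point): Caddy frame 99, 0, 90 mm: midway between the two hooks, at the underside of their tops; the rail's top rests here when hung. Flat hooks 16 mm wide at y=-40 and +40 mm, open downward: front leg x=70 to 73, top z=90 to 93, rear tongue's inner face x=108, straight down to z=61, then flared back to x=117, z=47 mm. Axes as caddy.
- hook_edge (a point): Point at the outer (right, -y) edge of the caddy's right hook, level with the rail's axis when hung (caddy frame 99, -48, 84 mm); it comes up to collar_face. Axes as caddy.
- pocket_left (a point): Centre of the floor of the caddy's left pocket, 80 mm (x) by 79 mm (y) inside, 42 mm deep (caddy frame 0, +42, 3 mm). Axes as caddy.
- pocket_right (a point): The same for the right pocket (caddy frame 0, -42, 3 mm).
- salt_shaker: Steel shaker, upright, 52 mm diameter, 88 mm high; origin at the centre of its underside, z up. It may change places with the spice jar.
- spice_jar: Glass spice jar with black cap and green label, upright, 45 mm diameter, 105 mm high; origin at the centre of its underside, z up.
- sauce_ramekin: Bystander: white sauce cup with red sauce, 70 mm diameter, 42 mm high; origin at the centre of its underside.
- ring_mould: Bystander: steel food ring, 64 mm diameter, 50 mm high; origin at the centre of its underside.
- lemon: Bystander: yellow lemon, about 78 x 55 x 56 mm; origin at its underside.

How it is judged:
By the outcome, as a careful person would: the job done as asked, in the order asked, and still so for the second after the job is handed in, with the robot touching nothing.
It also fails if it takes over 70 s, if anything falls off the work surface, if the arm or the gripper's body presses on something with over 40 N, if the wrist force passes 120 N, or if a joint passes its speed limit or range.

ROBOT

A 7-joint arm with a two-finger parallel gripper is mounted at the origin on a cart in front of the work surface, level with it; the furniture and walls round the work are solid. World frame = base frame: x ahead of the robot, y to its left, z up, the work surface at z = 0. Lengths are in m, angles in rad, forces in N, time in s.
With the tool pointing down it reaches from about 0.4 to 0.85 m from the base axis. Payload 6.9 kg.
Tool frame: the origin (TCP) lies midway between the tips of the shut fingers; the grasp point (between the pads) lies behind it (ctrl.pinch_z is the z of the grasp point in the tool frame, in m); z points along the fingers, y is the line along which they close (so a half turn about z gives the same grasp; the last joint's range is limited). The gripper opens to 85 mm and grips with 20 to 120 N. Pads are 22 mm wide; open, the fingers measure 114 mm over their backs; the gripper's body (76 mm by 85 mm) begins 54 mm behind the grasp point. The pads swing forward as they close: fully open they stand 13 mm farther back than shut.
Start: joints at [-1.169, 0.507, -0.238, 1.5, 0.126, 1.149, -0.155], TCP at [0.182, 0.598, 0.231] pointing down, gripper open.
Joint ranges: [-3.08, 3.08], [-0.24, 2.05], [-1.43, 1.35], [0, 2.5], [-1.52, 4.66], [0.17, 1.96], [-2.89, 2.89]. Speed limits (rad/s): [2.39, 2.39, 3.14, 3.14, 3.14, 3.14, 3.14].

INTERFACE

Orientations are given as a unit quaternion [w, x, y, z].
In Python, from station import ctrl, get_state, vision, ticket, models gives the robot as it stands. Calls block until the motion is done:
- ctrl.movep(position, orientation): joint-space move of the TCP to a pose.
- ctrl.movel(position, frame=None, max_speed=0.15): straight line of the TCP; frame=None keeps the orientation; max_speed is the mean speed in m/s.
- ctrl.set_joints(angles): joint-space move.
- ctrl.ungrasp() and ctrl.close_gripper(force=None): open the fingers fully, or close them until they stop; force is the grip in N (None keeps the last).
- ctrl.pause(seconds).
- ctrl.ik(position, orientation): joint angles nearest the present ones, or None.
- get_state(): the state.
- vision.grab_frame(name): name is "scene" or "top" or "wrist"; returns (picture, depth): 400x640x3 uint8, blue, green, red; 400x640 float32, m along the optical axis (not along the pixel's ray), 0 where there is no reading.
- vision.camera_info(name): a dict with "mtx" (3x3 intrinsics, pixels), "R" (3x3) and "t" (3): a world point X has camera coordinates R X + t; the wrist camera has in their place "hand_eye" (4x4, takes a point from camera to tool coordinates, whose origin is the TCP and whose axes are the flange's). Camera axes: x right, y down, z forward; pixel columns grow to the right and rows downward; lengths in m; the calibration is good to about 2 mm. A picture is of the moment at which its call begins: read the wrist's pose just before it. camera_info takes no time and is no camera call.
A pose or a line that the arm cannot do raises ctrl.Unreachable and nothing moves.
- ticket.close_job(): hands the job in; it is judged then, once.
Trained networks look in the newest picture that a camera, given by its name, has taken for a name from the list of things; names that differ only in an ending like _2 or _b are one class to them, and where a whole thing is asked for, a point or a joint stands for the part that bears it (a point fixed in the world has none). Each returns a list of dicts, best first, with "p" (0 to 1); they miss things now and then, are a little off and sometimes report something else, mostly with a low value. They report only what shows in the picture. A call takes as long as a camera call.
- models.recognise(camera, target): "point" ([column, row] in pixels, amid what is visible of it).
- models.masks_of(camera, target): "mask" (400x640 bool, what is visible of it) and "point" ([column, row] in pixels, amid what is visible of it).
The state is a dict: "time": time; "qpos": joint angles; "qd": joint speeds; "tau": joint torques, N m; "tcp_pos": TCP position; "eef_rot": TCP orientation; "contact_force": force on the tool from outside, world axes, zero at the start; "wrist_torque": the same for the moment, N m; "width": finger opening in m; "gripper_force": force on a finger pad.
Only numpy, scipy, OpenCV 4.12 (cv2) and the standard library are available. Lean on these libraries where they do the work, as an engineer would, in place of code of your own. Each camera call takes 0.05 s, during which the arm holds its last target. There are 200 camera calls.

## Working session

There is one attempt and no reset: what is moved stays moved. The work goes in short steps, each a Python script; the robot and the scene stay as the last script left them, time stands still between calls to the robot, and variables do not carry over. Pictures are saved under pics/ and viewed, at most 10 in all, crops included, and the job is handed in when it is done.

```bash
ls; mkdir -p pics; cat > h.py <<'E'
import numpy as np, cv2
from station import ctrl, get_state, vision, ticket, models
from scipy.spatial.transform import Rotation as Ro
def cam(name):
    i=vision.camera_info(name); K=np.array(i["mtx"])
    if "hand_eye" in i:
        return K,np.array(i["hand_eye"])
    R=np.array(i["R"]);t=np.array(i["t"]).ravel()
    T=np.eye(4);T[:3,:3]=R.T;T[:3,3]=-R.T@t
    return K,T
def tcpT():
    s=get_state();q=s["eef_rot"];T=np.eye(4);T[:3,:3]=Ro.from_quat([q[1],q[2],q[3],q[0]]).as_matrix();T[:3,3]=s["tcp_pos"];return T
def grab(name):
    W=tcpT() if name=="wrist" else np.eye(4)
    im,d=vision.grab_frame(name);K,T=cam(name)
    return im,d,K,W@T
def cloud(d,K,T,mask=None):
    m=d>0
    if mask is not None:m&=mask
    v,u=np.nonzero(m);z=d[v,u]
    P=np.stack([(u-K[0,2])/K[0,0]*z,(v-K[1,2])/K[1,1]*z,z],1)
    return P@T[:3,:3].T+T[:3,3]
def ray(px,K,T):
    d=T[:3,:3]@np.array([(px[0]-K[0,2])/K[0,0],(px[1]-K[1,2])/K[1,1],1]);return T[:3,3],d
def quat(M):
    q=Ro.from_matrix(M).as_quat();return [q[3],q[0],q[1],q[2]]
E
cat > a.py <<'E'
from h import *
for n in ["scene","top"]:
    im,d,K,T=grab(n);cv2.imwrite(f"pics/{n}1.png",im)
    np.savez(f"{n}.npz",im=im,d=d,K=K,T=T)
    print(n,T[:3,3].round(3),T[:3,2].round(2))
    for t in ["pass_rail","collar_face","caddy","caddy_grip","salt_shaker","spice_jar","sauce_ramekin","ring_mould","lemon"]:
        r=models.masks_of(n,t)
        for x in r[:2]:
            P=cloud(d,K,T,x["mask"])
            if len(P)<5: print(t,x["p"],x["point"]);continue
            print(t,round(x["p"],2),np.round(x["point"]),len(P),"med",np.median(P,0).round(3),"lo",np.percentile(P,3,0).round(3),"hi",np.percentile(P,97,0).round(3))
        if r: np.save(f"m_{n}_{t}.npy",r[0]["mask"])
s=get_state();print(s["time"],s["tcp_pos"],s["eef_rot"],ctrl.pinch_z,s["width"],s["contact_force"])
E
python3 a.py
```

```text
pics
scene [-0.515  1.097  1.056] [ 0.61 -0.59 -0.53]
pass_rail 0.72 [222. 212.] 985 med [0.654 0.306 0.121] lo [ 0.624 -0.066  0.002] hi [0.724 0.43  0.213]
collar_face 0.57 [328. 259.] 369 med [0.402 0.122 0.027] lo [0.371 0.089 0.005] hi [0.436 0.153 0.044]
caddy 0.56 [389. 215.] 1265 med [ 0.45  -0.243  0.031] lo [ 0.39  -0.333 -0.   ] hi [ 0.562 -0.16   0.098]
caddy_grip 0.83 [388. 217.] 1242 med [ 0.448 -0.242  0.033] lo [ 0.389 -0.331  0.001] hi [ 0.543 -0.16   0.098]
salt_shaker 0.8 [344. 240.] 378 med [0.421 0.029 0.049] lo [ 0.407 -0.05  -0.   ] hi [0.462 0.042 0.088]
spice_jar 0.92 [295. 272.] 482 med [0.391 0.278 0.061] lo [ 0.381  0.25  -0.001] hi [0.431 0.29  0.106]
spice_jar 0.27 [389. 215.] 1247 med [ 0.448 -0.244  0.031] lo [ 0.389 -0.367 -0.   ] hi [ 0.56  -0.16   0.098]
sauce_ramekin 0.69 [331. 260.] 370 med [0.402 0.124 0.027] lo [0.371 0.089 0.002] hi [0.436 0.153 0.043]
sauce_ramekin 0.37 [213. 282.] 379 med [0.56  0.488 0.031] lo [0.522 0.461 0.005] hi [0.589 0.524 0.05 ]
ring_mould 0.95 [212. 283.] 354 med [0.569 0.488 0.032] lo [0.522 0.461 0.005] hi [0.589 0
[... 683 characters left out ...]
0.164  0.1  ]
salt_shaker 0.67 [351. 242.] 181 med [0.431 0.017 0.083] lo [ 0.411 -0.007  0.028] hi [0.454 0.038 0.091]
spice_jar 0.53 [275. 250.] 205 med [0.401 0.261 0.102] lo [ 0.377  0.244 -0.002] hi [0.423 0.287 0.109]
sauce_ramekin 0.53 [295. 168.] 1599 med [0.659 0.188 0.137] lo [ 0.626 -0.047 -0.003] hi [0.698 0.423 0.226]
ring_mould 0.59 [219. 209.] 97 med [0.557 0.476 0.026] lo [0.529 0.459 0.001] hi [0.583 0.524 0.049]
lemon 0.5 [234. 227.] 255 med [0.477 0.41  0.046] lo [0.446 0.389 0.03 ] hi [0.509 0.435 0.057]
1.0 [0.18220049 0.59780866 0.23127734] [-9.91972734e-06  1.47381179e-01  9.89079767e-01 -4.12209590e-05] -0.0187 0.08512801857791008 [-0.6023783   0.34984004  0.81285158]
```

```bash
python3 - <<'E'
import cv2,numpy as np
a=cv2.imread("pics/top1.png")[130:280,190:480];b=cv2.imread("pics/scene1.png")[130:310,150:450]
a=cv2.resize(a,(580,300),interpolation=2);b=cv2.resize(b,(500,300),interpolation=2)
c=np.zeros((600,580,3),np.uint8);c[:300]=a;c[300:,:500]=b
cv2.imwrite("pics/c1.png",c)
from h import *
f=np.load("top.npz");P=cloud(f["d"],f["K"],f["T"])
# caddy rails fits
ca=P[(P[:,1]<-0.13)&(P[:,1]>-0.38)&(P[:,0]>0.36)&(P[:,0]<0.6)&(P[:,2]>0.02)]
for lo,hi in [(0.03,0.06),(0.06,0.12)]:
    q=ca[(ca[:,2]>lo)&(ca[:,2]<hi)];print(len(q),q.min(0).round(3),q.max(0).round(3),cv2.minAreaRect((q[:,:2]*1000).astype(np.float32)))
r=P[(P[:,2]>0.17)&(P[:,0]>0.5)&(P[:,1]<0.5)]
up=r[r[:,2]>0.212];lo=r[(r[:,2]<0.206)&(r[:,2]>.19)]
for q in (up,lo): 
    print(len(q),q.min(0).round(3),q.max(0).round(3),np.median(q,0).round(3),np.polyfit(q[:,1],q[:,0],1).round(4))
im=f["im"].astype(int);red=(im[...,2]>im[...,1]+60)&(im[...,2]>im[...,0]+60)
q=cloud(f["d"],f["K"],f["T"],red);q=q[q[:,2]>.15];print(len(q),q.round(3)[:40])
E
```

```text
371 [ 0.387 -0.335  0.03 ] [ 0.559 -0.158  0.058] ((474.1937561035156, -242.94491577148438), (161.3026885986328, 170.8470916748047), 5.6948137283325195)
232 [ 0.404 -0.286  0.062] [ 0.552 -0.188  0.108] ((476.0738525390625, -242.58299255371094), (144.5690460205078, 95.60694885253906), 5.723476409912109)
64858 [ 0.531 -0.622  0.212] [0.811 0.5   1.08 ] [0.65  0.244 0.963] [-0.0225  0.6511]
535 [ 0.632 -0.676  0.19 ] [0.701 0.427 0.206] [0.659 0.196 0.199] [-0.0323  0.6631]
9 [[0.668 0.07  0.212]
 [0.667 0.076 0.202]
 [0.665 0.073 0.208]
 [0.666 0.07  0.207]
 [0.667 0.067 0.2  ]
 [0.663 0.076 0.202]
 [0.663 0.073 0.204]
 [0.662 0.07  0.209]
 [0.663 0.067 0.205]]
```

View pics/c1.png

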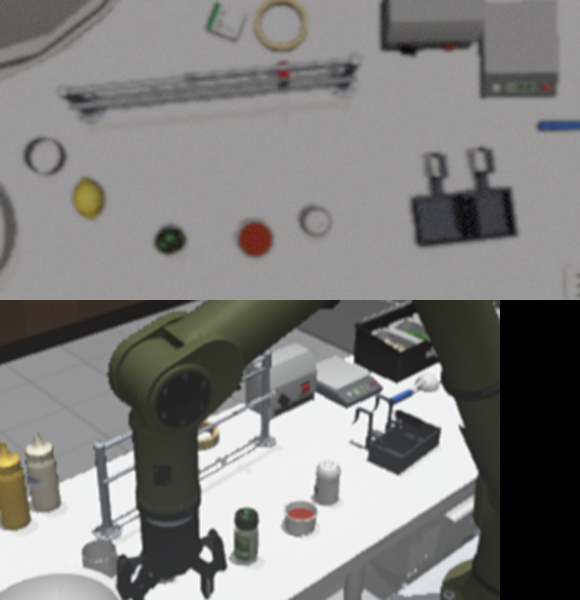

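The rail runs left to right in the top view, with the collar near col 331, row 166. The caddy is on the right at about (420, 235), hooks pointing away from the robot. The shaker, ramekin, jar and lemon stand in front of the rail. Next I'll take wrist views for precision.

```bash
cat >> h.py <<'E'
def down(yaw,alt=0):
    # tool z down; alt=0: tool y along caddy/rail y ; alt=1: tool y along x
    c,s=np.cos(yaw),np.sin(yaw); X=np.array([c,s,0]);Y=np.array([-s,c,0])
    ty=Y if alt==0 else X if alt==1 else -X
    tz=np.array([0,0,-1.]);return np.stack([np.cross(ty,tz),ty,tz],1)
E
python3 - <<'E'
from h import *
print(cam("wrist")[1].round(3),cam("wrist")[0])
# caddy from 2 places, rail from 3 places
views=[("r1",(0.55,0.33,0.42)),("r2",(0.55,0.12,0.42)),("c1",(0.47,-0.20,0.36)),("c2",(0.40,-0.26,0.36))]
for n,p in views:
    try: ctrl.movep(list(p),quat(down(0.05)))
    except ctrl.Unreachable: print("unreach",n);continue
    im,d,K,T=grab("wrist");np.savez(n+".npz",im=im,d=d,K=K,T=T)
    o=[]
    for t in ["collar_face","caddy","hook_seat"]:
        r=models.masks_of("wrist",t)
        if r: o.append((t,round(r[0]["p"],2),np.round(r[0]["point"])))
    print(n,get_state()["time"],o)
ims=[np.load(n+".npz")["im"] for n,_ in views]
c=np.vstack([np.hstack(ims[:2]),np.hstack(ims[2:])]);cv2.imwrite("pics/w1.png",cv2.resize(c,(800,500),interpolation=cv2.INTER_AREA))
E
```

```text
[[-0.    -0.963 -0.271  0.068]
 [ 1.    -0.001  0.     0.001]
 [-0.001 -0.271  0.963 -0.143]
 [ 0.     0.     0.     1.   ]] [[340.51898595   0.         318.28605906]
 [  0.         340.51898595 195.88303738]
 [  0.           0.           1.        ]]
r1 2.9917 [('collar_face', 0.89, array([ 89., 252.])), ('caddy', 0.69, array([142., 250.])), ('hook_seat', 0.46, array([275.,  39.]))]
r2 4.0417 [('collar_face', 0.97, array([268., 259.])), ('caddy', 0.94, array([68., 62.])), ('hook_seat', 0.65, array([67., 61.]))]
c1 5.5083 [('caddy', 0.62, array([281., 130.])), ('hook_seat', 0.63, array([282., 132.]))]
c2 6.1667 [('collar_face', 0.65, array([429., 326.])), ('caddy', 0.58, array([326., 183.])), ('hook_seat', 0.92, array([328., 184.]))]
```

View pics/w1.png

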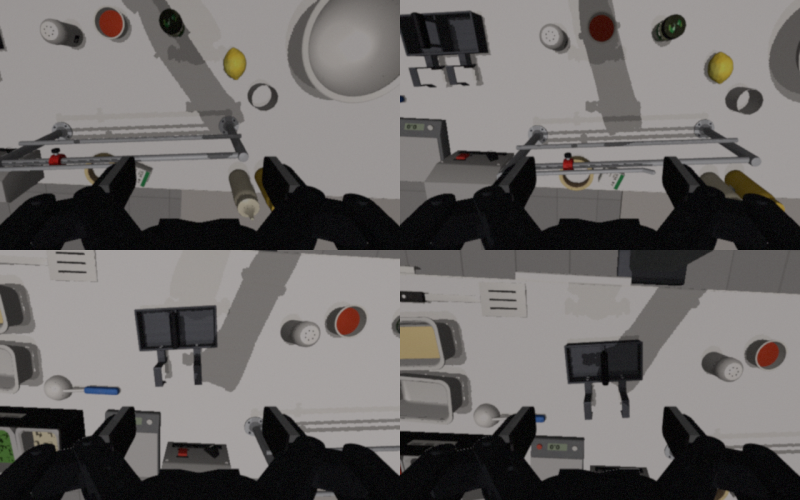

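The wrist views show the rail, the bent guard end (r2, about col 408, row 275), the red collar (r2, about 268, 259), and the caddy with both hooks in c1 and c2. Next I'll fit the geometry.

```bash
python3 - <<'E'
from h import *
L=lambda n:np.load(n+".npz")
def fitline(q):  # ransac x=a*y+b
    best=None;rng=np.random.default_rng(0)
    for _ in range(300):
        i,j=rng.choice(len(q),2,False)
        if abs(q[i,1]-q[j,1])<.05: continue
        a=(q[i,0]-q[j,0])/(q[i,1]-q[j,1]);b=q[i,0]-a*q[i,1]
        m=abs(q[:,0]-a*q[:,1]-b)<.006
        if best is None or m.sum()>best.sum():best=m
    return best,np.polyfit(q[best,1],q[best,0],1)
for n in ["r1","r2","top"]:
    f=L(n);P=cloud(f["d"],f["K"],f["T"])
    P=P[(P[:,0]>.58)&(P[:,0]<.74)&(P[:,1]>-.08)&(P[:,1]<.46)]
    for nm,lo,hi in (("rail",.185,.207),("guard",.212,.245),("rest",.12,.142)):
        q=P[(P[:,2]>lo)&(P[:,2]<hi)]
        if len(q)<20: continue
        m,c=fitline(q);q=q[m]
        print(n,nm,m.sum(),"x=%.4f*y+%.4f"%tuple(c),"y",np.percentile(q[:,1],[0,1,99,100]).round(3),"z95",np.percentile(q[:,2],[50,95]).round(4))
    im=f["im"].astype(int);red=(im[...,2]>im[...,1]+60)&(im[...,2]>im[...,0]+60)
    q=cloud(f["d"],f["K"],f["T"],red);q=q[(q[:,2]>.15)&(q[:,2]<.25)&(abs(q[:,0]-.66)<.04)]
    if len(q):print(n,"collar",len(q),q.min(0).round(4),q.max(0).round(4))
    # pixel-based collar left edge: intersect rays with z=0.208 for red px
    if n!="top":
        v,u=np.nonzero(red)
        for a,b in zip(u,v):pass
        R=[]
        for a,b in zip(u,v):
            o,dd=ray((a,b),f["K"],f["T"]);R.append(o+dd*(.2-o[2])/dd[2])
        R=np.array(R);k=(abs(R[:,0]-.66)<.05)&(R[:,1]>0)&(R[:,1]<.13);R=R[k];print("  collar rays y",np.percentile(R[:,1],[0,5,50,95,100]).round(4),len(R))
for n in ["c1","c2"]:
    f=L(n);P=cloud(f["d"],f["K"],f["T"])
    P=P[(P[:,0]>.37)&(P[:,0]<.58)&(P[:,1]>-.37)&(P[:,1]<-.12)]
    for nm,lo,hi in (("tray",.036,.052),("upper",.085,.115)):
        q=P[(P[:,2]>lo)&(P[:,2]<hi)]
        if nm=="tray": q=q[q[:,0]<.51]
        print(n,nm,len(q),q.min(0).round(3),q.max(0).round(3),cv2.minAreaRect((q[:,:2]*1000).astype(np.float32)))
    g=P[(P[:,2]>.094)&(P[:,2]<.115)];g=g[g[:,0]<.495];print("  grip",len(g),cv2.minAreaRect((g[:,:2]*1000).astype(np.float32)),np.median(g,0).round(4))
    h=P[(P[:,2]>.082)&(P[:,2]<.105)&(P[:,0]>.5)]
    for s in (-1,1):
        hh=h[(h[:,1]+.243)*s>0];print("  hook",len(hh),np.median(hh,0).round(4),hh.min(0).round(3),hh.max(0).round(3))
E
```

```text
r1 rail 3727 x=-0.0874*y+0.6776 y [-0.035 -0.031  0.423  0.427] z95 [0.1993 0.2035]
r1 guard 1297 x=-0.0892*y+0.6786 y [-0.013 -0.01   0.182  0.191] z95 [0.2234 0.225 ]
r1 rest 2613 x=-0.0885*y+0.6637 y [-0.052 -0.045  0.422  0.427] z95 [0.1343 0.1361]
r1 collar 191 [0.6594 0.0626 0.1978] [0.6737 0.0799 0.2108]
  collar rays y [0.058  0.06   0.0682 0.0764 0.0786] 191
r2 rail 3235 x=-0.0853*y+0.6770 y [-0.045 -0.017  0.421  0.427] z95 [0.1995 0.2049]
r2 guard 1487 x=-0.0764*y+0.6768 y [-0.048 -0.046  0.224  0.226] z95 [0.2238 0.2316]
r2 rest 2631 x=-0.0877*y+0.6636 y [-0.05  -0.045  0.422  0.427] z95 [0.1344 0.1364]
r2 collar 202 [0.6594 0.0629 0.1974] [0.6757 0.0796 0.2094]
  collar rays y [0.0623 0.0635 0.0705 0.0786 0.0788] 202
top rail 416 x=-0.0780*y+0.6744 y [-0.047 -0.038  0.423  0.427] z95 [0.1982 0.2038]
top guard 239 x=-0.0899*y+0.6787 y [-0.047 -0.047  0.221  0.223] z95 [0.2229 0.2314]
top rest 434 x=-0.0879*y+0.6633 y [-0.051 -0.047  0.421  0.425] z95 [0.1334 0.1381]
top collar 9 [0.6621 0.0666 0.2   ] [0.6679 0.0761 0.2121]
c1 tray 1994 [ 0.387 -0.334  0.036] [ 0.51  -0.1
[... 510 characters left out ...]
[ 0.5231 -0.197   0.0933] [ 0.503 -0.207  0.082] [ 0.545 -0.187  0.096]
c2 tray 1876 [ 0.387 -0.333  0.036] [ 0.51  -0.158  0.052] ((452.0270080566406, -244.78012084960938), (115.20934295654297, 170.00962829589844), 5.758350372314453)
c2 upper 1360 [ 0.405 -0.286  0.085] [ 0.554 -0.187  0.106] ((476.757080078125, -242.23019409179688), (144.79331970214844, 95.9046630859375), 5.966632843017578)
  grip 598 ((437.8135986328125, -246.14205932617188), (66.2690200805664, 13.951751708984375), 5.815100193023682) [ 0.4363 -0.2464  0.1026]
  hook 381 [ 0.5297 -0.2768  0.0934] [ 0.511 -0.286  0.082] [ 0.554 -0.267  0.096]
  hook 389 [ 0.5225 -0.1977  0.0933] [ 0.503 -0.207  0.082] [ 0.545 -0.187  0.096]
```

```bash
python3 - <<'E'
from h import *
q=quat(down(0.101))
def st(t):
    s=get_state();print(t,round(s["time"],2),np.round(s["tcp_pos"],4),"w",round(s["width"],4),"F",np.round(s["contact_force"],1),"T",np.round(s["wrist_torque"],2))
g=[0.438,-0.246]
ctrl.movep(g+[0.16],q);ctrl.movel(g+[0.074],max_speed=.1);st("at")
ctrl.close_gripper(90);st("closed")
ctrl.movel(g+[0.30]);st("up")
psi=0.0873;n=np.array([np.cos(psi),np.sin(psi)])
r=np.array([0.6776-.0875*.313,.313]);c=r-.0995*n
Q=quat(down(psi))
a=c-.03*n
ctrl.movep([.46,.02,.31],Q)
ctrl.movep([*a,.30],Q);st("pre")
for nme in ["top","wrist","scene"]:
    im,d,K,T=grab(nme);np.savez("p_"+nme+".npz",im=im,d=d,K=K,T=T)
    P=cloud(d,K,T)
    if nme=="scene":cv2.imwrite("pics/p1.png",cv2.resize(im[130:330,100:400],(750,500)))
    L=(P-np.array([a[0],a[1],.30-.073]))
    x=L[:,0]*n[0]+L[:,1]*n[1];y=-L[:,0]*n[1]+L[:,1]*n[0];z=L[:,2]
    for nm,x0,x1,y0,y1,z0,z1 in (("hookL",.065,.13,.02,.06,.07,.11),("hookR",.065,.13,-.06,-.02,.07,.11),("rim",-.06,.06,-.1,.1,.03,.06)):
        m=(x>x0)&(x<x1)&(y>y0)&(y<y1)&(z>z0)&(z<z1)
        if m.sum()>8:
            X=np.stack([x,y,z],1)[m];print(nme,nm,m.sum(),np.median(X,0).round(4),np.percentile(X,2,0).round(4),np.percentile(X,98,0).round(4))
E
```

```text
at 8.01 [ 0.4384 -0.2463  0.0746] w 0.0856 F [0.3 0.6 1. ] T [ 0.05 -0.03 -0.02]
closed 8.67 [ 0.4382 -0.2462  0.0744] w 0.0127 F [-1.   0.4  6.1] T [-0.    0.19 -0.  ]
up 10.32 [ 0.4376 -0.2458  0.2992] w 0.0122 F [-0.2  0.  -3.6] T [ 0.02  0.05 -0.01]
pre 12.47 [0.5222 0.2992 0.2999] w 0.0124 F [-0.2 -0.9 -4.4] T [-0.02  0.03  0.04]
top hookL 13 [0.1077 0.0317 0.0908] [0.0996 0.0293 0.0779] [0.1111 0.0367 0.0933]
top hookR 86 [ 0.0896 -0.0428  0.0907] [ 0.0704 -0.0503  0.0778] [ 0.1096 -0.0353  0.0959]
top rim 144 [ 0.0398 -0.0637  0.0441] [-0.0428 -0.0869  0.0329] [ 0.0572 -0.0114  0.0503]
wrist rim 10030 [-0.0242 -0.0018  0.0454] [-0.0423 -0.0852  0.0305] [0.0418 0.0817 0.0477]
scene hookL 85 [0.0859 0.0393 0.0891] [0.0677 0.0295 0.0714] [0.1124 0.0472 0.0951]
scene rim 639 [-0.0069  0.001   0.0396] [-0.045  -0.0861  0.0304] [0.0454 0.0837 0.0497]
```

View pics/p1.png

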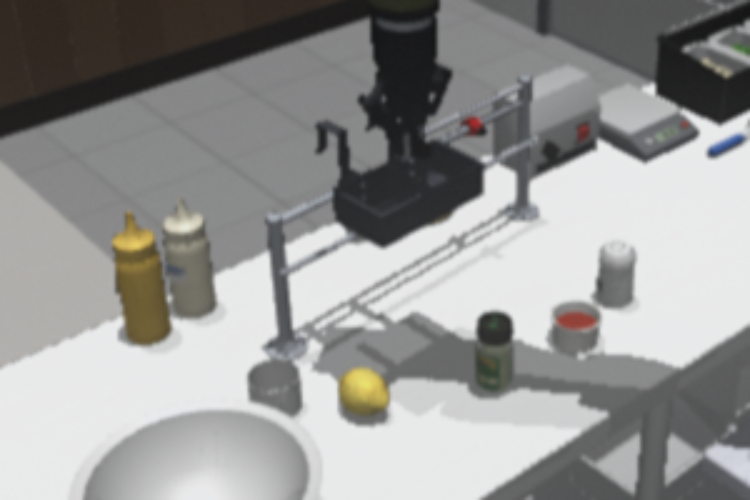

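The caddy is held level, and its hook and tray positions match the grasp model to about 1–2 mm. Next I'll move it over the rail and lower it while watching the force.

```bash
cat >> h.py <<'E'
psi=0.0873;n=np.array([np.cos(psi),np.sin(psi)]);ry=np.array([-n[1],n[0]])
def railpt(y): return np.array([0.6776-.0875*y,y])
def st(t):
    s=get_state();print(t,round(s["time"],2),np.round(s["tcp_pos"],4),"w",round(s["width"],4),"F",np.round(s["contact_force"],1),"T",np.round(s["wrist_torque"],2))
E
python3 - <<'E'
from h import *
c=railpt(.313)-.0995*n
ctrl.movel([*c,.30]);st("over")
for z in (.255,.235,.215,.205,.198,.192,.188):
    ctrl.movel([*c,z],max_speed=.08);st(z)
    F=np.array(get_state()["contact_force"])-[-.2,-.9,-4.2]
    if np.linalg.norm(F)>8: print("force");break
E
```

```text
over 12.97 [0.5518 0.3032 0.2998] w 0.0127 F [-1.2 -0.4 -4.3] T [-0.02  0.1  -0.02]
0.255 13.69 [0.5512 0.3045 0.2554] w 0.0124 F [-0.4  0.  -3.8] T [-0.04  0.05  0.01]
0.235 14.09 [0.551  0.3042 0.2349] w 0.0129 F [-0.1 -0.4 -3. ] T [-0.03  0.06 -0.04]
0.215 14.49 [0.551  0.3042 0.2148] w 0.0122 F [ 0.  -0.4 -3.7] T [0.01 0.01 0.02]
0.205 14.77 [0.5509 0.3041 0.2047] w 0.0129 F [ 0.  -0.  -4.2] T [-0.05  0.1   0.  ]
0.198 15.02 [0.5509 0.3041 0.1976] w 0.0126 F [ 0.   0.1 -3.3] T [-0.02  0.05  0.04]
0.192 15.27 [0.5509 0.3042 0.1915] w 0.0125 F [ 0.3 -0.1 -4.7] T [ 0.01  0.06 -0.  ]
0.188 15.52 [0.551  0.3042 0.1877] w 0.0123 F [-0.1  0.8 -4. ] T [-0.03  0.03  0.02]
```

```bash
python3 - <<'E'
from h import *
def tgt(gap): # gap between hook edge and collar face
    return railpt(.079)+ (.048+gap)*ry-.0995*n
z=.187
for gap in (.12,.06,.02,.010):
    ctrl.movel([*tgt(gap),z],max_speed=.12);st(gap)
W={}
for nme in ["top","wrist","scene"]:
    im,d,K,T=grab(nme);np.savez("s_"+nme+".npz",im=im,d=d,K=K,T=T);W[nme]=(im,d,K,T)
    P=cloud(d,K,T);L=P[:,:2]-tgt(.010);x=L@n;y=L@ry;zz=P[:,2]
    m=(x>.065)&(x<.115)&(zz>.19)&(zz<.212)&(y<-.025)&(y>-.056);X=np.stack([x,y,zz],1)[m]
    if len(X)>3: print(nme,"hookR",len(X),np.percentile(X,[2,50,98],axis=0).round(4).tolist())
    i=im.astype(int);red=(i[...,2]>i[...,1]+60)&(i[...,2]>i[...,0]+60)
    m=red[d>0].ravel()&(abs(x-.0995)<.03)&(zz>.17)&(y<0)&(y>-.12)
    if m.any(): print(nme,"red y",np.percentile(y[m],[0,50,100]).round(4),m.sum())
a=cv2.resize(W["top"][0][145:205,270:390],(800,400),interpolation=2);cv2.imwrite("pics/s1.png",a)
E
```

```text
0.12 16.23 [0.5568 0.2385 0.1873] w 0.013 F [ 0.4  0.5 -3.7] T [0.07 0.01 0.06]
0.06 16.88 [0.562  0.1789 0.1871] w 0.0126 F [ 0.5  0.5 -3.9] T [0.03 0.07 0.01]
0.02 17.36 [0.5656 0.1387 0.1871] w 0.0128 F [-0.9  0.9 -3.1] T [ 0.02  0.03 -0.01]
0.01 17.61 [0.5665 0.1283 0.187 ] w 0.0123 F [ 0.3  0.7 -3.9] T [-0.01  0.07 -0.09]
top hookR 8 [[0.0971, -0.0547, 0.1927], [0.0999, -0.0499, 0.1975], [0.1095, -0.0435, 0.203]]
top red y [-0.07   -0.0666 -0.0602] 10
scene hookR 5 [[0.0961, -0.0303, 0.191], [0.1009, -0.0258, 0.193], [0.1012, -0.0255, 0.2004]]
```

View pics/s1.png

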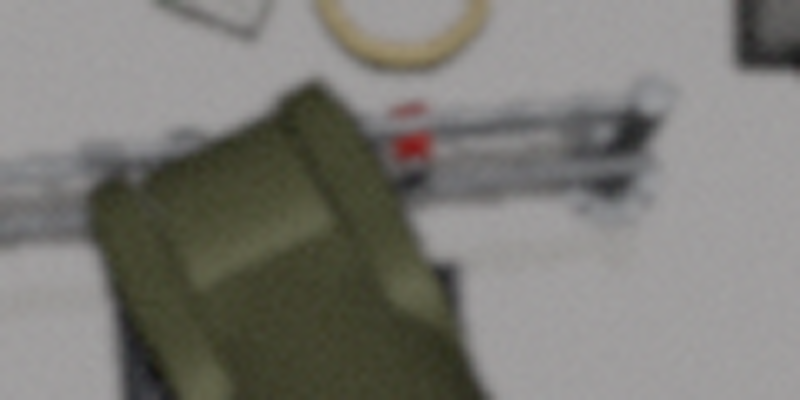

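The collar is still in place (crop about 411, 140) just right of the caddy. I'll creep up in small steps until I feel contact.

```bash
python3 - <<'E'
from h import *
def tgt(gap): return railpt(.079)+ (.048+gap)*ry-.0995*n
def F():
    a=[]
    for _ in range(8): ctrl.pause(.012);a.append(get_state()["contact_force"])
    return np.mean(a,0)
f0=F();print(f0.round(2))
z=.187
for k in range(1,18):
    gap=.010-.001*k
    ctrl.movel([*tgt(gap),z],max_speed=.03)
    f=F()-f0;print(round(gap,4),f.round(2),(f[:2]@ry).round(2))
    if f[:2]@ry>1.5: break
st("c")
E
```

```text
[ 0.24 -0.02 -3.75]
0.009 [-0.07  0.32  0.1 ] 0.32
0.008 [-0.32  0.24  0.27] 0.27
0.007 [ 0.12 -0.34 -0.1 ] -0.35
0.006 [ 0.17  0.03 -0.25] 0.01
0.005 [-0.16  0.17  0.04] 0.18
0.004 [-0.37  0.06  0.44] 0.09
0.003 [-0.33  0.09  0.08] 0.12
0.002 [-0.18 -0.07 -0.01] -0.06
0.001 [-0.25  0.32  0.27] 0.35
0.0 [-0.04  0.51  0.02] 0.51
-0.001 [-1.15  2.86  0.08] 2.95
c 21.31 [0.5673 0.1178 0.1871] w 0.0126 F [-0.1  3.1 -3.4] T [0.61 0.25 0.3 ]
```

```bash
python3 - <<'E'
from h import *
def tgt(gap): return railpt(.079)+ (.048+gap)*ry-.0995*n
c=tgt(-.0004)
ctrl.movel([*c,.187],max_speed=.03)
for z in (.1855,.1845,.1838,.1832):
    ctrl.movel([*c,z],max_speed=.03);ctrl.pause(.05);st(z)
    if get_state()["contact_force"][2]>-0.5: break
ctrl.ungrasp();st("open")
ctrl.movel([*c,.30]);
b=c-.09*n;b=b+.0*ry
ctrl.movep([*b,.40],quat(down(psi)));st("up")
for nme in ["wrist","scene"]:
    im,d,K,T=grab(nme);np.savez("h_"+nme+".npz",im=im,d=d,K=K,T=T)
    P=cloud(d,K,T);L=P[:,:2]-c;x=L@n;y=L@ry;zz=P[:,2];X=np.stack([x,y,zz],1)
    rim=X[(abs(x)<.05)&(abs(y)<.1)&(zz>.145)&(zz<.17)]
    if len(rim)>50:
        k=np.linalg.lstsq(np.c_[rim[:,:2],np.ones(len(rim))],rim[:,2],rcond=None)[0];print(nme,"rim",np.percentile(rim,[1,50,99],axis=0).round(4).tolist(),"plane",k.round(4))
    g=X[(abs(x)<.05)&(abs(y)<.02)&(zz>.195)&(zz<.23)]
    if len(g)>20: print("grip",len(g),np.percentile(g,[2,50,98],axis=0).round(4).tolist(),np.polyfit(g[:,0],g[:,2],1).round(3))
    for nm,s in (("L",1),("R",-1)):
        h=X[(x>.065)&(x<.12)&(abs(y-s*.04)<.015)&(zz>.19)&(zz<.212)]
        if len(h)>5: print("hook",nm,len(h),np.percentile(h,[2,50,98],axis=0).round(4).tolist())
    i=im.astype(int);red=(i[...,2]>i[...,1]+60)&(i[...,2]>i[...,0]+60)
    m=red[d>0]&(abs(x-.0995)<.03)&(zz>.17)&(y<0)&(y>-.12)
    if m.any(): print("red y",np.percentile(y[m],[0,50,100]).round(4),m.sum())
    for t in ["salt_shaker","spice_jar"]:
        r=models.masks_of(nme,t)
        if r:
            p=cloud(d,K,T,r[0]["mask"]);print(t,round(r[0]["p"],2),np.round(r[0]["point"]),np.percentile(p,[3,50,97],axis=0).round(3).tolist())
w=np.load("h_wrist.npz")["im"];s=np.load("h_scene.npz")["im"]
cv2.imwrite("pics/h1.png",np.vstack([cv2.resize(w,(560,350)),cv2.resize(s[150:290,150:474],(560,242))]))
E
```

```text
0.1855 21.86 [0.5677 0.1179 0.1856] w 0.0125 F [-0.5  3.2 -3.2] T [ 0.59 -0.03  0.32]
0.1845 22.16 [0.5676 0.1178 0.1845] w 0.0126 F [-0.   2.6 -3.6] T [ 0.59 -0.17  0.31]
0.1838 22.46 [0.5676 0.1178 0.184 ] w 0.0125 F [-1.2  2.6 -2. ] T [ 0.64 -0.13  0.25]
0.1832 22.76 [0.5676 0.1178 0.1835] w 0.0123 F [-1.6  2.2  2. ] T [ 0.64 -0.22  0.31]
open 23.46 [0.5674 0.1177 0.1832] w 0.0855 F [-0.5 -0.4  0.3] T [-0.02 -0.   -0.01]
up 24.98 [0.4777 0.1096 0.3995] w 0.0855 F [-0.6  0.8 -0.4] T [-0.05  0.01 -0.01]
wrist rim [[-0.0405, -0.0824, 0.1451], [0.0141, 0.0027, 0.1485], [0.0465, 0.0862, 0.1543]] plane [0.0623 0.0006 0.1487]
grip 730 [[-0.034, -0.0051, 0.1979], [-0.0046, 0.0014, 0.2036], [0.0287, 0.008, 0.2073]] [0.099 0.204]
hook L 620 [[0.069, 0.0263, 0.1916], [0.0915, 0.0409, 0.2016], [0.1076, 0.0533, 0.2046]]
hook R 773 [[0.069, -0.0541, 0.1917], [0.0898, -0.0411, 0.2019], [0.1078, -0.0268, 0.2084]]
red y [-0.064  -0.0552 -0.0469] 273
salt_shaker 0.9 [254. 111.] [[0.411, -0.004, 0.018], [0.432, 0.022, 0.085], [0.454, 0.041, 0.089]]
spice_jar 0.85 [437. 107.] [[0.385, 0.245, 0.007], [0.404, 0.257, 0.104], [0.425, 0.286, 0.107]]
scene rim [[-0.0439, -0.0836, 0.1451], [0.0256, 0.0045, 0.149], [0.0478, 0.088, 0.1691]] plane [0.0157 0.0055 0.1499]
grip 71 [[-0.0338, -0.005, 0.1957], [-0.0034, 0.0051, 0.2018], [0.0274, 0.0107, 0.2079]] [0.076 0.202]
hook L 54 [[0.0675, 0.0296, 0.1911], [0.0913, 0.0426, 0.2002], [0.1088, 0.0541, 0.2048]]
hook R 65 [[0.0663, -0.0537, 0.1922], [0.0903, -0.0382, 0.2011], [0.1071, -0.0264, 0.2077]]
red y [-0.0652 -0.0578 -0.047 ] 16
salt_shaker 0.95 [347. 242.] [[0.406, 0.003, 0.006], [0.42, 0.029, 0.054], [0.445, 0.042, 0.088]]
spice_jar 0.67 [297. 270.] [[0.38, 0.254, 0.007], [0.391, 0.279, 0.065], [0.416, 0.29, 0.106]]
```

View pics/h1.png

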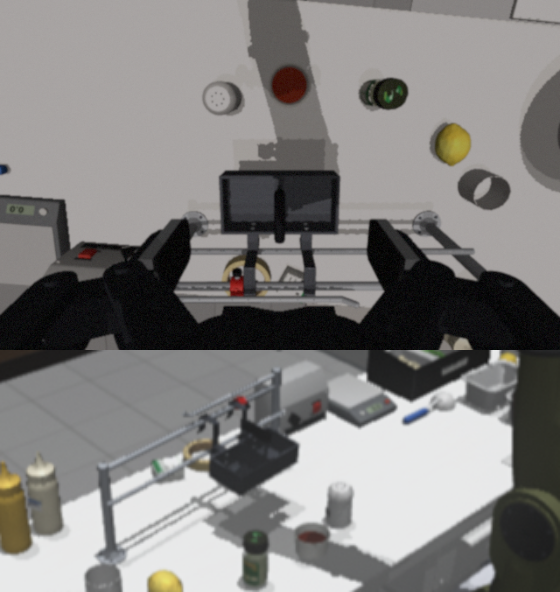

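The caddy hangs on both hooks against the collar. The collar's face is still at y≈0.0796, so it hasn't moved. The caddy has no roll. It pitches a few degrees forward, which the play between tongue and bumper makes unavoidable. Now I'll locate the jar and shaker precisely and grasp the shaker.

```bash
python3 - <<'E'
from h import *
from scipy.optimize import least_squares
for nm,c0,h,R in (("shaker",(.431,.017),.088,.026),("jar",(.402,.265),.105,.0225)):
    for v in ("top","h_wrist","h_scene","r2"):
        f=np.load(v+".npz");P=cloud(f["d"],f["K"],f["T"])
        P=P[(np.hypot(P[:,0]-c0[0],P[:,1]-c0[1])<.05)]
        cap=P[(P[:,2]>h-.012)&(P[:,2]<h+.02)];side=P[(P[:,2]>.02)&(P[:,2]<h-.02)]
        o=[v,len(cap)]
        if len(cap)>8: o+=[np.array(cv2.minEnclosingCircle((cap[:,:2]*1000).astype(np.float32))[0]).round(1),((np.percentile(cap[:,:2],3,0)+np.percentile(cap[:,:2],97,0))*500).round(1),np.percentile(cap[:,2],95).round(4)]
        if len(side)>30:
            r=least_squares(lambda c:np.hypot(side[:,0]-c[0],side[:,1]-c[1])-R,c0,loss="soft_l1",f_scale=.002);o+=["side",len(side),(r.x*1000).round(1)]
        print(nm,*o)
s=get_state();print(s["qpos"])
c=railpt(.079)+.048*ry-.0995*n
for a in (1,-1):
    for p in ([.431,.017,.05],[.402,.265,.07],[*(c+.042*ry),.2],[*(c-.042*ry),.18],[*(c-.042*ry),.3]):
        q=ctrl.ik(p,quat(down(psi,a)));print(a,None if q is None else np.round(q,2))
E
```

```text
shaker top 159 [432.5  15. ] [433.7  15.2] 0.0901
shaker h_wrist 1149 [433.7  15.6] [433.2  16.2] 0.0885 side 147 [434.   14.8]
shaker h_scene 105 [431.1  18.8] [429.7  19.4] 0.0889 side 168 [434.8  13.6]
shaker r2 1208 [433.8  15.7] [434.1  16.5] 0.0884 side 199 [433.1  15. ]
jar top 144 [403.6 265.8] [404.2 265.5] 0.1086
jar h_wrist 1131 [404.4 266.7] [404.5 265.9] 0.1068 side 418 [404.4 267.1]
jar h_scene 139 [404.8 269.7] [401.7 267.6] 0.1081 side 242 [404.8 266.5]
jar r2 1187 [404.8 266.6] [405.4 265.9] 0.1068 side 433 [404.4 267.2]
[ 0.02495756  0.20746565 -0.3893775   1.51049147  0.07826034  1.44149201
  1.29079684]
1 [-0.03  0.48 -0.09  2.22  0.1   0.44 -0.12]
1 [-0.52  0.5  -0.17  2.08  0.15  0.58 -0.7 ]
1 [-0.24  0.47 -0.12  1.66  0.07  1.02 -0.3 ]
1 [-0.12  0.47 -0.09  1.71  0.05  0.96 -0.14]
1 [-0.11  0.38 -0.1   1.52  0.04  1.25 -0.13]
-1 [ 0.19  0.5  -0.4   2.22  0.41  0.49  2.69]
-1 [-0.22  0.55 -0.61  2.07  0.51  0.66  2.06]
-1 [ 0.08  0.52 -0.63  1.65  0.34  1.08  2.58]
-1 [ 0.2   0.52 -0.59  1.71  0.33  1.02  2.73]
-1 [ 0.22  0.42 -0.62  1.51  0.25  1.29  2.8 ]
```

```bash
cat >> h.py <<'E'
def fz():
    a=[]
    for _ in range(5): ctrl.pause(.01);a.append(get_state()["contact_force"])
    return np.mean(a,0)
C=railpt(.079)+.048*ry-.0995*n
Q1=quat(down(psi,1))
def pick(p,g):
    ctrl.movep([*p,.24],Q1);ctrl.movel([*p,g-.0187],max_speed=.15);st("at")
    ctrl.close_gripper(40);st("closed");f0=fz()
    ctrl.movel([*p,.30],max_speed=.25);st("up");print("w",fz()-f0)
def place(side,g):
    t=C+.002*n+side*.042*ry
    ctrl.movep([*t,.30],Q1);st("above")
    ctrl.movel([*t,g-.0187+.122],max_speed=.12);f0=fz()
    for b in (.116,.112,.110,.1085,.107,.1055,.104,.1025,.101):
        ctrl.movel([*t,g-.0187+b],max_speed=.04);f=fz()-f0;print(b,f.round(2))
        if f[2]>1 or np.linalg.norm(f)>3: break
    ctrl.ungrasp();st("open")
    ctrl.movel([*t,.32],max_speed=.2)
E
python3 - <<'E'
from h import *
pick([.4335,.0155],.070)
place(-1,.070)
for nme in ["scene"]:
    im,d,K,T=grab(nme);cv2.imwrite("pics/q1.png",cv2.resize(im[150:290,150:474],(800,346)))
E
```

```text
at 27.9 [0.4339 0.0156 0.0518] w 0.0851 F [0.3 0.1 0.2] T [-0.01  0.02 -0.04]
closed 28.33 [0.4336 0.0155 0.052 ] w 0.0498 F [-2.2  0.5  8.2] T [-0.02  0.36  0.01]
up 29.52 [0.4327 0.0154 0.2988] w 0.0497 F [ 0.   0.2 -2.1] T [-0.02  0.03 -0.  ]
w [  1.85703745   0.18030299 -10.6160223 ]
above 30.22 [0.5726 0.0764 0.2983] w 0.05 F [-0.4 -0.5 -1.9] T [ 0.01  0.02 -0.05]
0.116 [0.26 0.2  0.09]
0.112 [ 0.5  -0.02 -0.05]
0.11 [ 0.16 -0.07 -0.06]
0.1085 [ 0.4  -0.02 -0.6 ]
0.107 [ 0.25 -0.3   1.58]
open 33.42 [0.573  0.0765 0.1583] w 0.0856 F [ 0.4 -0.2  0. ] T [-0.03  0.   -0.02]
```

View pics/q1.png

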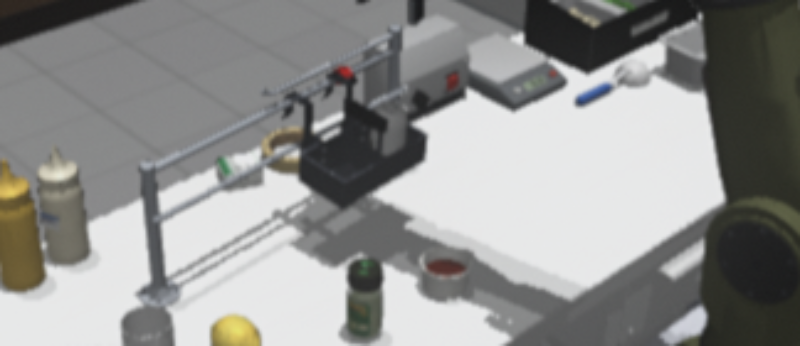

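The shaker stands upright in the right pocket (about 395, 128), and the left pocket is empty. Now the jar.

```bash
python3 - <<'E'
from h import *
pick([.4045,.2665],.080)
place(1,.080)
c=C
b=C-.12*n
ctrl.movep([*b,.42],quat(down(psi)));st("end")
ims={}
for nme in ["wrist","scene"]:
    im,d,K,T=grab(nme);ims[nme]=im
    P=cloud(d,K,T);L=P[:,:2]-c;x=L@n;y=L@ry;zz=P[:,2];X=np.stack([x,y,zz],1)
    g=X[(abs(x)<.05)&(abs(y)<.012)&(zz>.195)&(zz<.22)]
    if len(g)>20: print(nme,"grip",len(g),np.percentile(g,[2,50,98],axis=0).round(4).tolist(),np.polyfit(g[:,0],g[:,2],1).round(3))
    for nm,s in (("L",1),("R",-1)):
        h=X[(x>.065)&(x<.12)&(abs(y-s*.04)<.015)&(zz>.19)&(zz<.212)]
        if len(h)>5: print("hook",nm,len(h),np.percentile(h,[2,50,98],axis=0).round(4).tolist())
    i=im.astype(int);red=(i[...,2]>i[...,1]+60)&(i[...,2]>i[...,0]+60)
    m=red[d>0]&(abs(x-.0995)<.03)&(zz>.17)&(y<0)&(y>-.12)
    if m.any(): print("red y",np.percentile(y[m],[0,50,100]).round(4),m.sum())
cv2.imwrite("pics/f1.png",np.vstack([cv2.resize(ims["wrist"],(560,350)),cv2.resize(ims["scene"][150:290,150:474],(560,242))]))
E
```

```text
at 36.82 [0.405  0.2667 0.0619] w 0.0856 F [-0.2  0.5  0.1] T [-0.06  0.02  0.02]
closed 37.27 [0.4047 0.2667 0.0618] w 0.0439 F [-1.  -1.1  6.3] T [-0.17  0.21  0.01]
up 38.42 [0.4039 0.266  0.2987] w 0.0437 F [-0.7 -0.  -1.1] T [-0.01  0.04  0.  ]
w [ 1.51233572  0.14016628 -6.74346642]
above 39.26 [0.5653 0.1605 0.299 ] w 0.0439 F [-0.3  0.2 -0.8] T [ 0.09 -0.   -0.01]
0.116 [-0.04 -0.2  -0.07]
0.112 [ 0.13  0.13 -0.45]
0.11 [-0.33 -0.25 -0.33]
0.1085 [-0.16 -0.18  0.09]
0.107 [-0.17 -0.54 -0.08]
0.1055 [-1.62 -0.53  5.67]
open 42.72 [0.5657 0.1602 0.1666] w 0.0853 F [ 0.9  0.5 -0.3] T [-0.   -0.02  0.01]
end 45.03 [0.448  0.1076 0.4194] w 0.0852 F [-0.2  0.   0. ] T [-0.05 -0.09 -0.  ]
wrist grip 642 [[-0.0342, -0.0054, 0.1978], [-0.0038, 0.0016, 0.2035], [0.0291, 0.0075, 0.2074]] [0.091 0.204]
hook L 550 [[0.0689, 0.0266, 0.1917], [0.0917, 0.0408, 0.2016], [0.1078, 0.0533, 0.2045]]
hook R 680 [[0.069, -0.0542, 0.1918], [0.0897, -0.0408, 0.2017], [0.1075, -0.0273, 0.2084]]
red y [-0.064  -0.0554 -0.0476] 234
scene grip 65 [[-0.0342, -0.0053, 0.1954], [-0.0028, 0.0036, 0.2017], [0.0287, 0.0095, 0.2069]] [0.057 0.202]
hook L 56 [[0.0679, 0.0316, 0.191], [0.0896, 0.0424, 0.2001], [0.1078, 0.0536, 0.2051]]
hook R 57 [[0.0668, -0.0548, 0.1926], [0.0917, -0.0412, 0.2021], [0.1109, -0.03, 0.2089]]
red y [-0.0679 -0.057  -0.0454] 15
```

View pics/f1.png

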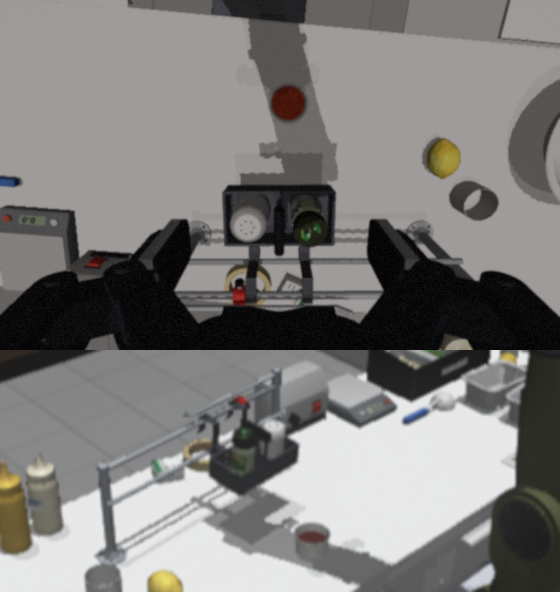

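The shaker (about 250, 225) and jar (about 308, 225) stand upright, one in each pocket. The hooks and collar haven't moved and the bystanders are untouched, so I'm handing in.

```bash
python3 -c "
from station import ticket
print(ticket.close_job())"
```

```text
the job is handed in; nothing more can be done
None
```

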